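Load and close the transformer test drawer

TASK

Put the large transformer from the wooden tray upright into the shallow nest in the open drawer of the test fixture and fold the drawer's metal lid flat down over it. Then push the drawer fully home until it seats in its detent and swing the latch on the fixture's roof fully across the front of the drawer. Leave the other parts and tools where they are.

Things in the scene. Friction and masses are not known exactly. Their poses are not given: they have to be found in the camera images.
- transformer: the largest of the three wound parts in the wooden tray: an upright black and yellow block, 32 (own x) x 42 (own y) x 30 high, about 110 g; origin at the centre of its underside, z up. It may be nested either way round (half turn)
- small_transformer: bystander: a similar but smaller block, 22 x 28 x 21 high, in the same tray, to be left alone; origin at the centre of its underside
- choke: bystander: a copper-coloured ring, 38 diameter x 16 high, lying flat in the same tray, to be left alone; origin at the centre of its underside
- tray: fixed wooden tray, 164 (own x) x 250 (own y) x 28 high, walls 8 thick, floor 8 thick; origin at the centre of its underside. The three parts stand in a row along its y, about 75 apart, in any order, turned up to 0.25 rad from the tray's axes
- fixture: fixed white test fixture, 240 deep (own x) x 250 wide (own y); its front faces own -x, the robot at yaw 0; origin at the centre of its underside. The drawer housing is 80 high; a 100 deep, 240 wide instrument with display stands on its roof, from own x = 20 to the back, up to 150 high; the roof in front of it (own x from -108 to 20) is free but for the latch
- drawer (a joint): opening of the fixture's drawer in m: 0 = fully home, 0.16 = farthest out; it slides out along the fixture's own -x. Moves with about 1 N of friction; over the last 14 mm a sprung roller resists (about 6 N at most), and past its crest, 6 mm from home, draws the drawer home against a hard stop and holds it
- drawer_front (a point): centre of the outer face of the drawer's flat aluminium front panel (248 wide, 71 high, from 5 to 76 above the table, 12 thick), 40.5 above the table; axes as the fixture's (x points into the fixture). The panel is what one pushes
- nest (a point): centre of the nest's floor in the drawer, 18 above the table, 75 behind the panel's outer face; axes as the fixture's. A pocket 40 (x) x 50 (y), rim 4 thick, 10 high; takes the transformer with its x along the nest's x. The drawer's side walls stand 72 either side of it, 52 above the table; a lid rest block (12 x 30, 50 above the table) stands at the right wall, its inner face 43 from the centre
- lid (a joint): angle of the lid in rad: 0 = shut, flat over the nest; about 1.57 = upright; it starts at 1.7 to 2.0, leaning out to the drawer's left (+y). Its hinge lies on the drawer's left wall, along the drawer's x. A 90 (x) x 118 x 5 aluminium plate that stays wherever it is left: a push of about 1 to 2 N at its free edge moves it, also down to the shut position
- lid_hinge (a point): middle of the lid's hinge line, 70 to the left (+y) of the nest's centre and 52.5 above the table; turns with the lid
- lid_edge (a point): middle of the lid's free edge, on its outer (upper when shut) face, 118 from the hinge line; turns with the lid
- latch (a joint): angle of the swing latch in rad: 0 = latched, a hard stop: its bar points to the fixture's own -x and its tongue hangs before the drawer's front; about 1.5 = parked, its bar pointing to the fixture's right (own -y). Turns about a vertical pivot and stays where it is left; a push of about 1.5 N at the knob moves it
- latch_pivot (a point): pivot of the latch, on the roof, 80 above the table, 30 behind the front and 30 from the right side of the housing; turns with the latch, whose own -x points along the bar to the knob
- latch_knob (a point): centre of the top of the latch's upright knob, a black cylinder 16 diameter that stands on the bar 40 from the pivot, from 88 to 118 above the table
- screwdriver: bystander: screwdriver lying on the bench; leave alone
- tape_roll: bystander: yellow tape roll, 80 diameter, 22 high; leave alone; origin at the centre of its underside
- wire_spool: bystander: copper wire spool, 64 diameter, 45 high; leave alone; origin at the centre of its underside
- calliper: bystander: calliper, 200 long, lying on the bench; leave alone
- pin_cup: bystander: white cup, 70 diameter, 50 high; leave alone; origin at the centre of its underside
Not all that is in view belongs to the job. Leave any purple or red look-alike of the transformer alone.

How it is judged:
On the way, in this order (a step that is already met when the one before it is completed fails the run):
1. the transformer stands in the nest of the still open drawer, released (x of transformer in the frame of nest between -0.007 and 0.007 m and y of transformer in the frame of nest between -0.007 and 0.007 m and z of transformer in the frame of nest between -0.004 and 0.004 m and angle between transformer's own z axis and vertical below 0.12 rad and contact force between transformer and the fingers below 0.2 N and value of joint drawer above 0.05 m), for 0.2 s.
2. the lid is folded flat over the transformer while the drawer is still open (x of transformer in the frame of nest between -0.007 and 0.007 m and y of transformer in the frame of nest between -0.007 and 0.007 m and z of transformer in the frame of nest between -0.004 and 0.004 m and angle between transformer's own z axis and vertical below 0.12 rad and value of joint lid below 0.06 rad and value of joint drawer above 0.05 m), for 0.2 s.
3. the drawer is pushed home into its detent with the lid shut and the latch still clear of the front (x of transformer in the frame of nest between -0.007 and 0.007 m and y of transformer in the frame of nest between -0.007 and 0.007 m and z of transformer in the frame of nest between -0.004 and 0.004 m and angle between transformer's own z axis and vertical below 0.12 rad and value of joint lid below 0.06 rad and value of joint drawer below 0.003 m and value of joint latch above 0.6 rad), for 0.2 s.
4. the latch is swung across the drawer's front (x of transformer in the frame of nest between -0.007 and 0.007 m and y of transformer in the frame of nest between -0.007 and 0.007 m and z of transformer in the frame of nest between -0.004 and 0.004 m and angle between transformer's own z axis and vertical below 0.12 rad and value of joint lid below 0.06 rad and value of joint drawer below 0.003 m and value of joint latch below 0.12 rad), for 0.2 s.
At the end, for the whole second after the job is handed in: The large transformer stands upright in the nest (within 7 mm of its centre along x and y, 4 mm in height, tilt under 0.12 rad), the lid is shut (under 0.06 rad), the drawer is home in its detent (under 3 mm open) and the latch is across its front (under 0.12 rad), all at rest (all of step 4 and linear speed of transformer below 0.02 m/s and velocity of joint drawer between -0.01 and 0.01 m/s and velocity of joint latch between -0.05 and 0.05 rad/s); the robot touches nothing.
It fails at once if the small transformer or the ring in the tray is moved more than 30 mm (distance of any of small_transformer, choke from where it was at the start of the episode above 0.03 m).
It fails at once if the screwdriver, tape roll, wire spool, calliper or cup is moved more than 40 mm (distance of any of screwdriver, tape_roll, wire_spool, calliper, pin_cup from where it was at the start of the episode above 0.04 m).
It also fails if it takes over 64 s, if anything falls off the work surface, if the arm or the gripper's body presses on something with over 40 N, if the wrist force passes 120 N, or if a joint passes its speed limit or range.

ROBOT

A 6-joint arm with a two-finger parallel gripper is mounted at the origin on the work surface. World frame = base frame: x ahead of the robot, y to its left, z up, the work surface at z = 0. Lengths are in m, angles in rad, forces in N, time in s.
With the tool pointing down it reaches from about 0.375 to 0.9 m from the base axis. Payload 3.1 kg.
Tool frame: the origin (TCP) lies midway between the tips of the shut fingers; the grasp point (between the pads) lies 19 mm behind it (manip.pinch_z is the distance from the TCP to the grasp point, in m); z points along the fingers, y is the line along which they close (so a half turn about z gives the same grasp; the last joint's range is limited). The gripper opens to 85 mm and grips with 20 to 120 N. Pads are 22 mm wide; open, the fingers measure 114 mm over their backs; the gripper's body (76 mm by 85 mm) begins 54 mm behind the grasp point. The pads swing forward as they close: fully open they stand 13 mm farther back than shut.
Start: joints at [-1.385, 0.527, 1.433, -0, 1.181, -0.178], TCP at [0.223, -0.584, 0.231] pointing down, gripper open.
Joint ranges: [-3.08, 3.08], [-0.75, 2.2], [0.22, 2.44], [-1.43, 4.57], [0, 2.65], [-2.85, 2.85]. Speed limits (rad/s): [2.79, 2.79, 3.14, 3.14, 3.14, 3.14].

INTERFACE

Orientations are given as a unit quaternion [x, y, z, w].
In Python, from station import manip, viewer, ticket gives the robot as it stands.
- The arm moves only by the shell command python3 -m creep 'ROWS' [FORCE]. ROWS is JSON, a list of rows, each an object with "slide": the shift along the tool's x, y, z in cm, a list of three; "angular": the turn, a rotation vector about the tool's x, y, z in rad, a list of three; "claw": the opening, from -1 (shut) to 1 (fully open). A call has 1 to 10 rows; each row shifts and turns the commanded pose from where the row before left it, along the tool's axes as they then stand; what a row does not reach is not made up. A row lasts 1/12 s, in which the tool goes at most 41.7 mm and 7.16 degrees, less where a joint would pass 70% of its speed; a pose out of reach is approached as far as the arm can. A call with a gripper value outside its range is refused whole. The fingers move at their own pace and stop on an object; FORCE is the grip in N (left out, the last holds). Time passes only in rows, so rows that do not move let the fingers close. It gives the time, the measured TCP pose, the force, the opening and the grip force at its end, in the units of the state.
- manip.sense(): the state, without advancing time (a new reading comes with each control period).
- viewer.snapshot(name): name is "side" or "top" or "wrist"; returns the picture (384x512x3 uint8, blue, green, red); there is no depth.
- viewer.calibration(name): a dict with "fov_y" (degrees; the focal length in pixels is half the picture's height over the tangent of half this angle, whatever the lens; pixels are square), "cx", "cy" (the principal point, pixels), "T" (4x4, takes a point from camera to world coordinates); the wrist camera has in their place "tool_from_camera" (4x4, takes a point from camera to tool coordinates, whose origin is the TCP and whose axes are the flange's). Camera axes: x right, y up, looking along -z (the intrinsics and any distortion apply to the point x, -y, -z); pixel columns grow to the right and rows downward; lengths in m; the calibration is good to about 2 mm. A picture is of the moment at which its call begins: read the wrist's pose just before it. calibration takes no time and is no camera call.
- ticket.sign_off(): hands the job in; it is judged then, once.
The state is a dict: "t": time; "q": joint angles; "qd": joint speeds; "tau": joint torques, N m; "tcp_pos": TCP position; "tool_rot": TCP orientation; "force": force on the tool from outside, world axes, zero at the start; "ft_torque": the same for the moment, N m; "finger_gap": opening from 0.0 (shut) to 1.0 (fully open); "gripper_force": force on a finger pad.
Only numpy, scipy, OpenCV 4.12 (cv2) and the standard library are available. Lean on these libraries where they do the work, as an engineer would, in place of code of your own. Each camera call takes 0.05 s, during which the arm holds its last target. There are 200 camera calls.

## Working session

There is one attempt and no reset: what is moved stays moved. The work goes in short steps, Python scripts to look and compute and a shell command to move; the robot and the scene stay as the last step left them, time stands still between calls to the robot, and variables do not carry over. Pictures are saved under pics/ and viewed, at most 10 in all, crops included, and the job is handed in when it is done.

```bash
ls; mkdir -p pics; python3 - <<'E'
from station import manip, viewer
import cv2,numpy as np
s=manip.sense();print(s['t'],s['tcp_pos'],s['tool_rot'],s['finger_gap'],manip.pinch_z)
for n in ('top','side','wrist'):
    cv2.imwrite(f'pics/{n}0.png',viewer.snapshot(n)); c=viewer.calibration(n)
    print(n,{k:(np.round(v,4).tolist() if not isinstance(v,str) else v) for k,v in c.items()})
a=cv2.imread('pics/top0.png');b=cv2.imread('pics/side0.png')
cv2.imwrite('pics/top0b.png',cv2.resize(a,(800,600),interpolation=cv2.INTER_CUBIC))
cv2.imwrite('pics/side0b.png',cv2.resize(b,(800,600),interpolation=cv2.INTER_CUBIC))
E
```

```text
pics
0.0 [ 0.22287746 -0.58313872  0.23032364] [ 9.83411544e-01  1.81385031e-01  1.44244532e-05 -1.09789948e-03] 1.0009930282601476 0.0187
top {'fov_y': 47.4449, 'cx': 262.2947, 'cy': 188.9102, 'T': [[-0.0103, 0.9935, -0.1138, 0.4083], [-0.9999, -0.0096, 0.0062, 0.021], [0.0051, 0.1138, 0.9935, 1.3681], [0.0, 0.0, 0.0, 1.0]]}
side {'fov_y': 45.7962, 'cx': 255.572, 'cy': 186.6432, 'T': [[0.9759, 0.1605, -0.1479, 0.3573], [-0.2178, 0.7573, -0.6157, -0.8435], [0.0132, 0.6331, 0.774, 1.2003], [0.0, 0.0, 0.0, 1.0]]}
wrist {'fov_y': 66.2608, 'cx': 252.7008, 'cy': 186.7998, 'tool_from_camera': [[-0.0001, 0.9552, 0.2959, 0.0746], [1.0, 0.0004, -0.0011, 0.0003], [-0.0011, 0.2959, -0.9552, -0.1425], [0.0, 0.0, 0.0, 1.0]]}
```

View pics/top0b.png

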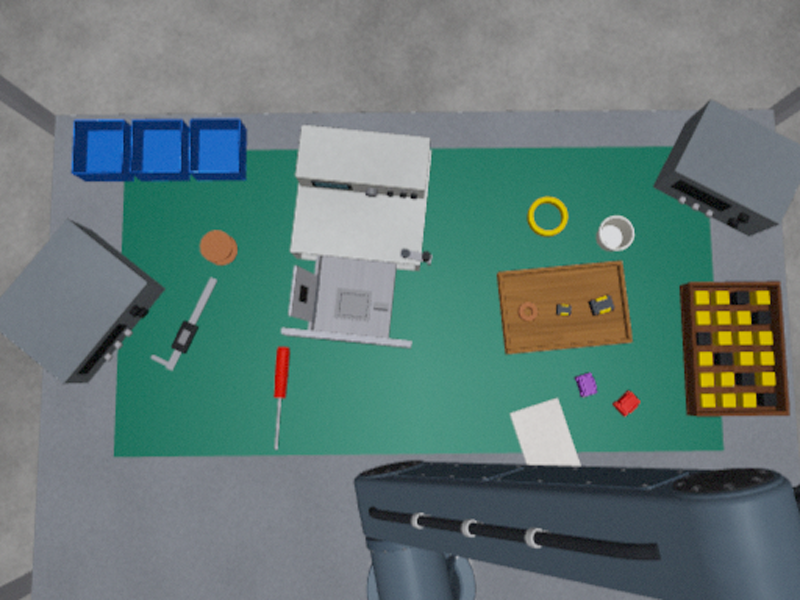

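View pics/side0b.png

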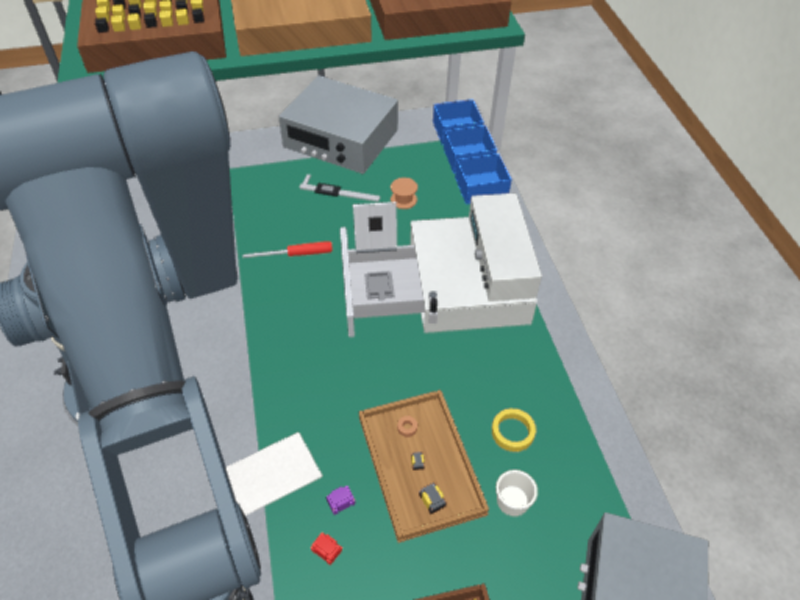

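Top view (800x600): the transformer is at (601,305), the small transformer at (564,310) and the choke at (528,312). The nest is at (352,304), the panel runs (282,331)–(411,344), the latch knob is at (427,257), and the lid leans left at (302,292). In the side view the transformer is at (432,498), the nest at (379,285) and the knob at (433,298).

```bash
cat > h.py <<'E'
from station import manip, viewer
import cv2,numpy as np
from scipy.spatial.transform import Rotation as R
def toolT(s=None):
    s=s or manip.sense(); T=np.eye(4); T[:3,:3]=R.from_quat(s['tool_rot']).as_matrix(); T[:3,3]=s['tcp_pos']; return T
def camT(n,tool=None):
    c=viewer.calibration(n); return c['T'] if n!='wrist' else tool@c['tool_from_camera']
def ray(n,uv,T):
    c=viewer.calibration(n); f=192/np.tan(np.radians(c['fov_y']/2))
    d=np.array([(uv[0]-c['cx'])/f,-(uv[1]-c['cy'])/f,-1.]); d=T[:3,:3]@d
    return T[:3,3],d/np.linalg.norm(d)
def plane(n,uv,z,T): o,d=ray(n,uv,T); return o+d*(z-o[2])/d[2]
def tri(rays):
    A=sum(np.eye(3)-np.outer(d,d) for o,d in rays); b=sum((np.eye(3)-np.outer(d,d))@o for o,d in rays)
    p=np.linalg.solve(A,b); return p,[np.linalg.norm(np.cross(p-o,d)) for o,d in rays]
def proj(n,p,T):
    c=viewer.calibration(n); f=192/np.tan(np.radians(c['fov_y']/2)); q=np.linalg.inv(T)@np.append(p,1)
    return c['cx']-f*q[0]/q[2], c['cy']+f*q[1]/q[2]
E
python3 - <<'E'
from h import *
k=.64; np.set_printoptions(precision=4,suppress=True)
for nm,a,b in [('trafo',(601,303),(432,497)),('nest',(352,304),(379,285)),('knob',(427,257),(433,296)),('small',(564,309),(418,460))]:
    print(nm,*tri([ray('top',np.array(a)*k,camT('top')),ray('side',np.array(b)*k,camT('side'))]))
for nm,a,z in [('panL',(283,331),.076),('panR',(411,344),.076),('trayFL',(507,353),.028),('trayBR',(623,263),.028),('trayBL',(499,273),.028),('trayFR',(632,342),.028)]:
    print(nm,plane('top',np.array(a)*k,z,camT('top')))
T=toolT();print(T)
E
```

```text
trafo [ 0.5405 -0.3667  0.021 ] [np.float64(0.0027383458646708546), np.float64(0.0027383458646711286)]
nest [0.5458 0.1281 0.0135] [np.float64(0.0010051099370351382), np.float64(0.001005109937035418)]
knob [ 0.6211 -0.019   0.1336] [np.float64(0.0012712015451219285), np.float64(0.0012712015451218678)]
small [ 0.5313 -0.2932  0.0196] [np.float64(0.0008346112335448366), np.float64(0.0008346112335448629)]
panL [0.4904 0.2536 0.076 ]
panR [0.4634 0.0117 0.076 ]
trayFL [ 0.446  -0.1765  0.028 ]
trayBR [ 0.6221 -0.4122  0.028 ]
trayBL [ 0.6044 -0.1648  0.028 ]
trayFR [ 0.465  -0.4227  0.028 ]
[[ 0.9342  0.3568 -0.0003  0.2229]
 [ 0.3568 -0.9342  0.0016 -0.5833]
 [ 0.0003 -0.0016 -1.      0.2306]
 [ 0.      0.      0.      1.    ]]
```

```bash
python3 -m creep '[{"slide":[3.8,-0.9,0],"angular":[0,0,0],"claw":1},{"slide":[3.8,-0.9,0],"angular":[0,0,0],"claw":1},{"slide":[3.8,-0.9,0],"angular":[0,0,0],"claw":1},{"slide":[3.8,-0.9,0],"angular":[0,0,0],"claw":1},{"slide":[3.8,-0.9,0],"angular":[0,0,0],"claw":1},{"slide":[3.8,-0.9,0],"angular":[0,0,0],"claw":1},{"slide":[3.8,-0.9,0],"angular":[0,0,0],"claw":1},{"slide":[3.8,-0.9,0],"angular":[0,0,0],"claw":1},{"slide":[3.8,-0.9,0],"angular":[0,0,0],"claw":1},{"slide":[3.8,-0.9,0],"angular":[0,0,0],"claw":1}]'
python3 -m creep '[{"slide":[0,0,0],"angular":[0,0,0],"claw":1},{"slide":[0,0,0],"angular":[0,0,0],"claw":1}]'
python3 - <<'E'
from h import *
T=toolT(); im=viewer.snapshot('wrist'); np.save('T1.npy',T); cv2.imwrite('pics/w1.png',im); print(T)
cv2.imwrite('pics/w1b.png',cv2.resize(im,(800,600),interpolation=cv2.INTER_CUBIC))
E
```

```text
t: 0.98
tcp_pos: [0.5471, -0.3626, 0.231]
tool_rot: [0.983, 0.181, -0.0, -0.0]
force: [-0.3, -1.0, -0.8]
finger_gap: 0.999
gripper_force: 0.0
t: 1.15
tcp_pos: [0.5473, -0.3622, 0.2307]
tool_rot: [0.983, 0.184, -0.0, -0.0]
force: [-0.9, -0.6, 0.6]
finger_gap: 0.998
gripper_force: 0.0
[[ 9.32639020e-01  3.60810113e-01 -7.21234236e-04  5.47304177e-01]
 [ 3.60810437e-01 -9.32639096e-01  3.81543051e-04 -3.62220401e-01]
 [-5.34986654e-04 -6.16070777e-04 -9.99999667e-01  2.30714025e-01]
 [ 0.00000000e+00  0.00000000e+00  0.00000000e+00  1.00000000e+00]]
```

View pics/w1b.png

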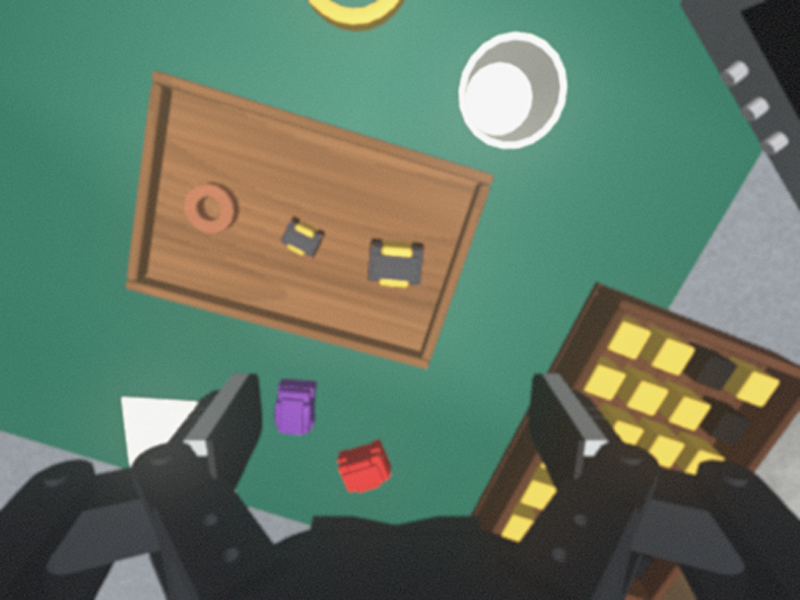

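The wrist view shows the transformer's core at about (397,263), with its long side (own y) nearly along tool y. The small transformer is at (303,238) and the ring at (211,208). I'll measure the transformer here, then from a closer second view.

```bash
cat > tr.py <<'E'
from h import *
def blob(im,c,r=45):
    x0,y0=int(c[0]-r),int(c[1]-r); w=im[max(y0,0):y0+2*r,max(x0,0):x0+2*r].astype(int); x0,y0=max(x0,0),max(y0,0)
    hsv=cv2.cvtColor(w.astype('uint8'),cv2.COLOR_BGR2HSV)
    dark=((hsv[...,1]<90)&(hsv[...,2]<110)); yel=(hsv[...,0]>20)&(hsv[...,0]<36)&(hsv[...,1]>110)&(hsv[...,2]>120)
    m=((dark|yel)*255).astype('uint8'); m=cv2.morphologyEx(m,cv2.MORPH_CLOSE,np.ones((5,5)));
    cs,_=cv2.findContours(m,cv2.RETR_EXTERNAL,cv2.CHAIN_APPROX_NONE)
    k=max(cs,key=cv2.contourArea); return k.reshape(-1,2)+[x0,y0], cv2.minAreaRect((k.reshape(-1,2)+[x0,y0]).astype(np.float32))
E
python3 - <<'E'
from tr import *
np.set_printoptions(precision=4,suppress=True)
T=np.load('T1.npy'); im=cv2.imread('pics/w1.png'); C=camT('wrist',T)
k,r=blob(im,(254,168)); print(r)
P=np.array([plane('wrist',p,.038,C) for p in cv2.boxPoints(r)]);print(P, P.mean(0), np.linalg.norm(P-np.roll(P,1,0),axis=1)); L=np.linalg.inv(T)
print('tool',(L@np.append(P.mean(0),1)))
print(manip.sense()['q'])
E
```

```text
((252.64756774902344, 168.87704467773438), (32.59286880493164, 28.428224563598633), 5.194429397583008)
[[ 0.5187 -0.3516  0.038 ]
 [ 0.5517 -0.3426  0.038 ]
 [ 0.562  -0.3788  0.038 ]
 [ 0.5292 -0.3888  0.038 ]] [ 0.5404 -0.3655  0.038 ] [0.0387 0.0341 0.0376 0.0343]
tool [-0.0075  0.0007  0.1927  1.    ]
[-0.7569  0.5713  1.3493 -0.0007  1.2222  0.4472]
```

```bash
python3 -m creep '[{"slide":[-0.2,0,3.3],"angular":[0,0,0.03],"claw":1},{"slide":[-0.2,0,3.3],"angular":[0,0,0.03],"claw":1},{"slide":[-0.3,0,3.0],"angular":[0,0,0.03],"claw":1},{"slide":[0,0,0],"angular":[0,0,0],"claw":0.4},{"slide":[0,0,0],"angular":[0,0,0],"claw":0.4},{"slide":[0,0,0],"angular":[0,0,0],"claw":0.4}]'
python3 - <<'E'
from tr import *
np.set_printoptions(precision=4,suppress=True)
T=toolT(); im=viewer.snapshot('wrist'); np.save('T2.npy',T); cv2.imwrite('pics/w2.png',im); C=camT('wrist',T)
c=proj('wrist',[.5404,-.3655,.038],C); k,r=blob(im,c,60); print(c,r,T[:3,:3])
P=np.array([plane('wrist',p,.038,C) for p in cv2.boxPoints(r)]);print(P.mean(0), np.linalg.norm(P-np.roll(P,1,0),axis=1)); L=np.linalg.inv(T)
print('tool',(L@np.append(P.mean(0),1)), T[:3,3])
T1=np.load('T1.npy'); i1=cv2.imread('pics/w1.png')
print('tri',tri([ray('wrist',(252.65,168.9),camT('wrist',T1)),ray('wrist',r[0],C)]))
v=im.copy(); cv2.polylines(v,[cv2.boxPoints(r).astype(int)],True,(0,0,255)); cv2.imwrite('pics/w2b.png',cv2.resize(v,(800,600)))
E
```

```text
t: 1.7
tcp_pos: [0.5394, -0.3682, 0.1368]
tool_rot: [0.991, 0.136, 0.001, 0.001]
force: [0.5, -0.6, 0.0]
finger_gap: 0.703
gripper_force: 0.0
(np.float64(248.9454159014356), np.float64(184.94987553571917)) ((249.0, 183.5), (39.0, 44.0), 90.0) [[ 0.9628  0.2704  0.0017]
 [ 0.2704 -0.9628 -0.0017]
 [ 0.0011  0.0021 -1.    ]]
[ 0.5413 -0.3653  0.038 ] [0.0348 0.0369 0.0348 0.0384]
tool [ 0.0026 -0.0025  0.0988  1.    ] [ 0.5394 -0.3682  0.1368]
tri (array([ 0.5378, -0.3664,  0.0248]), [np.float64(0.00024664432152756533), np.float64(0.00024664432152751394)])
```

View pics/w2b.png

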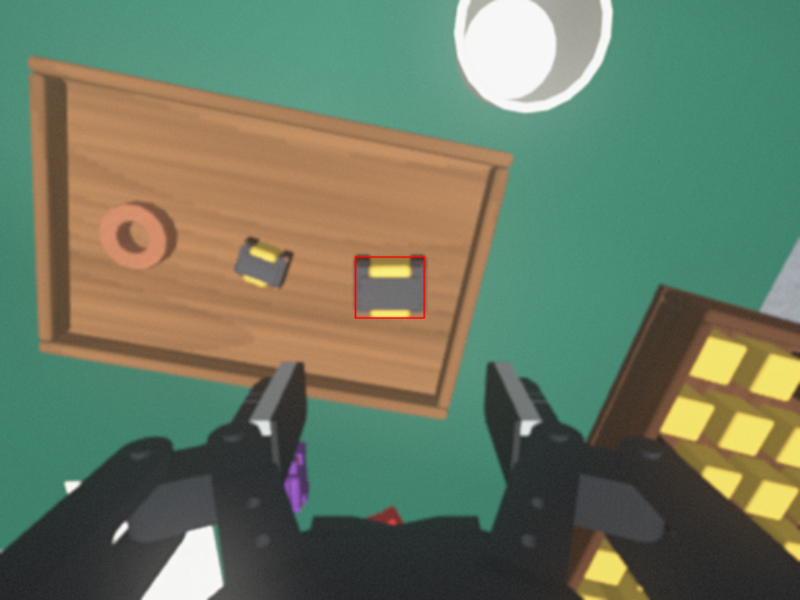

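The close view shows the transformer upright, with its box at (356,256)–(425,318). Its visible +x flank (the dark ears at the top) biases the x centre, so I'll correct using the edges at their own heights.

```bash
python3 - <<'E'
from h import *
np.set_printoptions(precision=4,suppress=True)
T=np.load('T2.npy');C=camT('wrist',T);L=np.linalg.inv(T)
f=lambda u,v,z:(L@np.append(plane('wrist',(u/1.5625,v/1.5625),z,C),1))[:3]
for v,z in [(318,.038),(318,.034),(257,.008),(257,.013),(265,.038),(277,.038)]: print(v,z,f(390,v,z))
for z in (.008,.038): print(z,f(356,270,z)[1],f(425,270,z)[1])
print('traywall outer', f(449,416,.028),f(512,155,.028),f(28,57,.028),f(40,350,.028))
E
```

```text
318 0.038 [-0.0153 -0.002   0.0987]
318 0.034 [-0.0168 -0.0021  0.1027]
257 0.008 [ 0.0127 -0.0022  0.1288]
257 0.013 [ 0.0138 -0.0022  0.1238]
265 0.038 [ 0.0151 -0.0019  0.0988]
277 0.038 [ 0.0084 -0.0019  0.0988]
0.008 -0.022917176365666786 0.019085104977798584
0.038 -0.020337354299137578 0.01702076231469321
traywall outer [-0.0843  0.0345  0.1087] [0.0719 0.0621 0.109 ] [ 0.1183 -0.1802  0.1085] [-0.039  -0.21    0.1083]
```

```bash
python3 -m creep '[{"slide":[-0.1,-0.3,2.5],"angular":[0,0,0],"claw":0.13},{"slide":[0,0,3],"angular":[0,0,0],"claw":0.13},{"slide":[0,0,2.8],"angular":[0,0,0],"claw":0.13},{"slide":[0,0,0.6],"angular":[0,0,0],"claw":0.13},{"slide":[0,0,0],"angular":[0,0,0],"claw":0.13}]' 40
python3 - <<'E'
from h import *
T=toolT(); im=viewer.snapshot('wrist'); np.save('T3.npy',T); print(T,manip.sense()['finger_gap'])
cv2.imwrite('pics/w3b.png',cv2.resize(im[120:384,96:416],(800,600),interpolation=cv2.INTER_CUBIC)); cv2.imwrite('pics/w3.png',im)
E
```

```text
t: 2.17
tcp_pos: [0.5372, -0.3637, 0.046]
tool_rot: [0.991, 0.137, -0.0, -0.001]
force: [-0.3, -0.3, 0.8]
finger_gap: 0.564
gripper_force: 0.0
[[ 9.62431700e-01  2.71521648e-01 -1.10378670e-03  5.37221195e-01]
 [ 2.71522745e-01 -9.62431497e-01  1.00598929e-03 -3.63739184e-01]
 [-7.89171215e-04 -1.26789918e-03 -9.99998885e-01  4.60364214e-02]
 [ 0.00000000e+00  0.00000000e+00  0.00000000e+00  1.00000000e+00]] 0.5662437981571202
```

View pics/w3b.png

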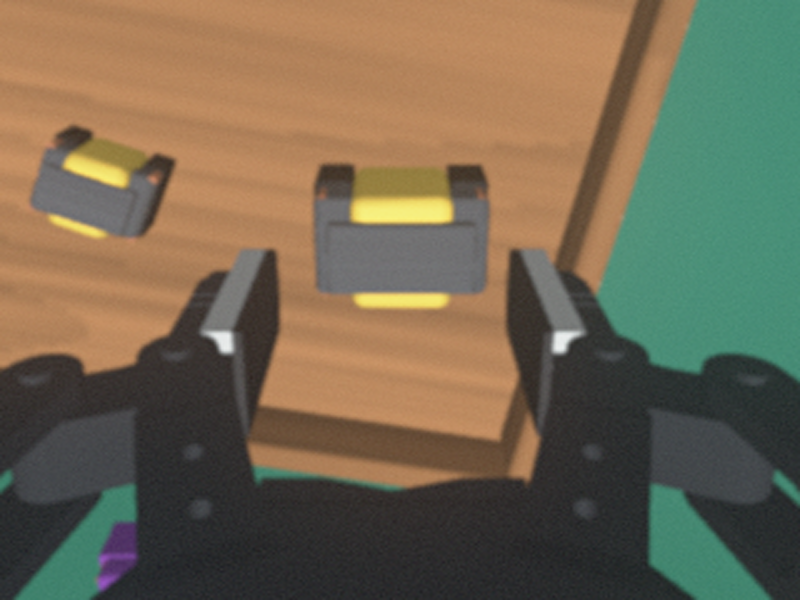

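The transformer sits centred between the open fingers, tips at (275,250) and (510,250), body at (315–488,165–307). The tips are thin and the tray wall is clear. Next I'll check the x offset.

```bash
python3 - <<'E'
from h import *
np.set_printoptions(precision=4,suppress=True)
T=np.load('T3.npy');C=camT('wrist',T);L=np.linalg.inv(T); k=.4*1.1
q=lambda u,v:(96+u*.4,120+v*.44)
for u,v,z in [(402,307,.036),(402,222,.036),(402,292,.038),(402,166,.008),(402,200,.030),(315,292,.038),(488,292,.038),(275,250,.049),(510,250,.049)]:
    print(u,v,z,(L@np.append(plane('wrist',q(u,v),z,C),1))[:3])
# height from two views: bottom edge of dark top face
T2=np.load('T2.npy')
print(tri([ray('wrist',(390/1.5625,310/1.5625),camT('wrist',T2)),ray('wrist',q(402,292),C)]))
E
```

```text
402 307 0.036 [-0.0144  0.003   0.01  ]
402 222 0.036 [0.0093 0.0029 0.01  ]
402 292 0.038 [-0.0089  0.0029  0.008 ]
402 166 0.008 [0.0145 0.0033 0.038 ]
402 200 0.03 [0.0128 0.003  0.016 ]
315 292 0.038 [-0.0089 -0.017   0.0081]
488 292 0.038 [-0.0089  0.0226  0.008 ]
275 250 0.049 [ 0.0079 -0.0237 -0.0029]
510 250 0.049 [ 0.0079  0.0252 -0.003 ]
(array([ 0.5276, -0.3696,  0.0346]), [np.float64(3.1685872666652556e-05), np.float64(3.168587266660771e-05)])
```

```bash
python3 -m creep '[{"slide":[0,0.15,1.3],"angular":[0,0,0],"claw":0.13},{"slide":[0,0,1.2],"angular":[0,0,0],"claw":0.13},{"slide":[0,0,0],"angular":[0,0,0],"claw":0.13}]' 40
python3 -m creep '[{"slide":[0,0,0],"angular":[0,0,0],"claw":-0.5},{"slide":[0,0,0],"angular":[0,0,0],"claw":-0.5},{"slide":[0,0,0],"angular":[0,0,0],"claw":-0.5},{"slide":[0,0,0],"angular":[0,0,0],"claw":-0.5}]' 40
python3 -m creep '[{"slide":[0,0,-1],"angular":[0,0,0],"claw":-0.5},{"slide":[0,0,-3],"angular":[0,0,0],"claw":-0.5},{"slide":[0,0,-4],"angular":[0,0,0],"claw":-0.5},{"slide":[0,0,-4],"angular":[0,0,0],"claw":-0.5},{"slide":[0,0,-4],"angular":[0,0,0],"claw":-0.5},{"slide":[0,0,0],"angular":[0,0,0],"claw":-0.5}]'
python3 - <<'E'
from h import *
print(toolT())
E
```

```text
t: 2.47
tcp_pos: [0.5373, -0.3649, 0.0201]
tool_rot: [0.991, 0.137, -0.001, -0.001]
force: [-1.1, -0.7, -0.6]
finger_gap: 0.564
gripper_force: 0.0
t: 2.8
tcp_pos: [0.538, -0.3653, 0.0215]
tool_rot: [0.991, 0.137, 0.0, 0.0]
force: [0.1, -0.1, -0.8]
finger_gap: 0.481
gripper_force: 41.6
t: 3.3
tcp_pos: [0.5422, -0.3691, 0.1918]
tool_rot: [0.991, 0.137, 0.006, 0.007]
force: [0.7, -1.3, -0.5]
finger_gap: 0.485
gripper_force: 41.7
[[ 0.96233052  0.27154076  0.01362272  0.54223316]
 [ 0.27171361 -0.96229014 -0.01301518 -0.36911081]
 [ 0.00957486  0.01622639 -0.9998225   0.19179834]
 [ 0.          0.          0.          1.        ]]
```

```bash
python3 -m creep '[{"slide":[0.3,-1.5,0],"angular":[0,0,0],"claw":-0.5},{"slide":[0.6,-3,0],"angular":[0,0,0],"claw":-0.5},{"slide":[0.6,-4,0],"angular":[0,0,0],"claw":-0.5},{"slide":[0.6,-4,0],"angular":[0,0,0],"claw":-0.5},{"slide":[0.7,-4,0],"angular":[0,0,0],"claw":-0.5},{"slide":[0.7,-4,0],"angular":[0,0,0],"claw":-0.5},{"slide":[0.7,-4,0],"angular":[0,0,0],"claw":-0.5},{"slide":[0.7,-4,0],"angular":[0,0,0],"claw":-0.5},{"slide":[0.7,-4,0],"angular":[0,0,0],"claw":-0.5},{"slide":[0.7,-4,0],"angular":[0,0,0],"claw":-0.5}]'
python3 -m creep '[{"slide":[0.7,-4,0],"angular":[0,0,0],"claw":-0.5},{"slide":[0.7,-4,0],"angular":[0,0,0],"claw":-0.5},{"slide":[0.3,-3,0],"angular":[0,0,0],"claw":-0.5},{"slide":[0,-1.5,0],"angular":[0,0,0],"claw":-0.5},{"slide":[0,0,0],"angular":[0,0,0.1],"claw":-0.5},{"slide":[0,0,0],"angular":[0,0,0.1],"claw":-0.5},{"slide":[0,0,0],"angular":[0,0,0.1],"claw":-0.5},{"slide":[0,0,0],"angular":[0,0,0.086],"claw":-0.5},{"slide":[0,0,0],"angular":[0,0,0],"claw":-0.5},{"slide":[0,0,0],"angular":[0,0,0],"claw":-0.5}]'
python3 - <<'E'
from h import *
T=toolT(); im=viewer.snapshot('wrist'); np.save('T4.npy',T); print(T,manip.sense()['q'])
cv2.imwrite('pics/w4b.png',cv2.resize(im,(800,600),interpolation=cv2.INTER_CUBIC)); cv2.imwrite('pics/w4.png',im)
E
```

```text
t: 4.13
tcp_pos: [0.499, 0.0049, 0.1821]
tool_rot: [0.991, 0.137, 0.001, 0.0]
force: [1.3, -0.2, -1.1]
finger_gap: 0.486
gripper_force: 41.6
t: 4.97
tcp_pos: [0.482, 0.1281, 0.1818]
tool_rot: [0.999, -0.054, 0.0, -0.0]
force: [-0.3, 0.2, -1.2]
finger_gap: 0.481
gripper_force: 41.6
[[ 9.94076902e-01 -1.08675365e-01  8.81489222e-04  4.81975637e-01]
 [-1.08675440e-01 -9.94077284e-01  3.79884488e-05  1.28080074e-01]
 [ 8.72140004e-04 -1.33559669e-04 -9.99999611e-01  1.81823929e-01]
 [ 0.00000000e+00  0.00000000e+00  0.00000000e+00  1.00000000e+00]] [3.51804388e-02 4.31495928e-01 1.79760786e+00 1.06816257e-05
 9.11821283e-01 1.71508649e+00]
```

View pics/w4b.png

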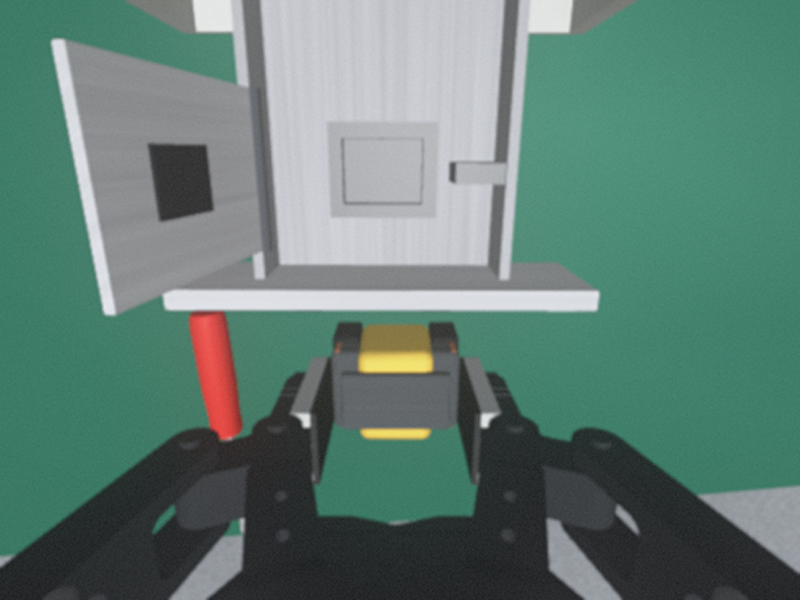

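The wrist view shows the transformer held upright, with the lid leaning left. The nest's rim runs (328,122)–(438,217), its floor is (342,138)–(422,204), and the rest block is at (478,172). The panel's top edge runs from (165,291) to (598,291).

```bash
python3 - <<'E'
from h import *
np.set_printoptions(precision=4,suppress=True)
T=np.load('T4.npy');C=camT('wrist',T);L=np.linalg.inv(T); s=1.5625
W=lambda u,v,z:plane('wrist',(u/s,v/s),z,C)
def show(n,P): P=np.array(P);m=P.mean(0);print(n,m,'tool',(L@np.append(m,1))[:3],np.linalg.norm(P-np.roll(P,1,0),axis=1)); return m
rim=show('rim',[W(u,v,.028) for u,v in[(328,122),(438,122),(437,217),(330,217)]])
fl=show('floor',[W(u,v,.018) for u,v in[(342,138),(424,138),(422,204),(343,204)]])
print('panel', W(165,291,.076),W(598,291,.076),'edge bottom row',W(165,309,.076),W(598,309,.076))
print('block inner', W(450,172,.05), 'walls', W(250,150,.052),W(517,150,.052))
# two-view height (top+wrist) of nest centre
u,v=proj('wrist',fl,C); 
for zz in (.018,):print(tri([ray('wrist',(u,v),C),ray('top',np.array((352.5,304.5))*.64,camT('top'))]))
# held part
print('held', (L@np.append(W(333,400,.19),1))[:3],(L@np.append(W(459,400,.19),1))[:3])
E
```

```text
rim [0.5447 0.1275 0.028 ] tool [ 0.0623 -0.0062  0.1539] [0.0573 0.0666 0.0573 0.0687]
floor [0.5438 0.1281 0.018 ] tool [ 0.0614 -0.0068  0.1639] [0.0412 0.0518 0.0412 0.052 ]
panel [0.4947 0.2563 0.076 ] [0.4681 0.0131 0.076 ] edge bottom row [0.4842 0.259  0.076 ] [0.4572 0.0129 0.076 ]
block inner [0.5407 0.0886 0.05  ] walls [0.5652 0.2005 0.052 ] [0.5488 0.0502 0.052 ]
(array([0.5444, 0.1271, 0.0244]), [np.float64(0.0009525540957643462), np.float64(0.0009525540957644216)])
held [-0.004  -0.0195 -0.0082] [-0.004   0.022  -0.0082]
```

```bash
python3 - <<'E'
from h import *
np.set_printoptions(precision=4,suppress=True)
T=np.load('T4.npy');C=camT('wrist',T);L=np.linalg.inv(T); s=1.5625
for u,v,h in [(396,428,.0165),(396,373,.0165),(396,439,.0145),(396,323,-.0135)]:
    print(v,(L@np.append(plane('wrist',(u/s,v/s),T[2,3]+h,C),1))[:3])
E
python3 -m creep '[{"slide":[1.5,-0.1,0],"angular":[0,0,0],"claw":-0.5},{"slide":[2,-0.3,0],"angular":[0,0,0],"claw":-0.5},{"slide":[2,-0.3,0],"angular":[0,0,0],"claw":-0.5},{"slide":[0.7,0,1.5],"angular":[0,0,0],"claw":-0.5},{"slide":[0,0,3],"angular":[0,0,0],"claw":-0.5},{"slide":[0,0,3],"angular":[0,0,0],"claw":-0.5},{"slide":[0,0,2],"angular":[0,0,0],"claw":-0.5},{"slide":[0,0,1],"angular":[0,0,0],"claw":-0.5},{"slide":[0,0,0],"angular":[0,0,0],"claw":-0.5},{"slide":[0,0,0],"angular":[0,0,0],"claw":-0.5}]'
python3 - <<'E'
from h import *
T=toolT(); im=viewer.snapshot('wrist'); np.save('T5.npy',T); print(T)
cv2.imwrite('pics/w5b.png',cv2.resize(im,(800,600),interpolation=cv2.INTER_CUBIC)); cv2.imwrite('pics/w5.png',im)
E
```

```text
428 [-0.0091  0.0012 -0.0165]
373 [ 0.0102  0.0012 -0.0165]
439 [-0.0145  0.0012 -0.0145]
323 [0.0148 0.0013 0.0135]
t: 5.85
tcp_pos: [0.5446, 0.128, 0.0765]
tool_rot: [0.998, -0.055, -0.0, -0.0]
force: [0.6, -0.1, -0.3]
finger_gap: 0.48
gripper_force: 41.6
[[ 9.93880202e-01 -1.10463318e-01 -1.08161354e-05  5.44609672e-01]
 [-1.10463318e-01 -9.93880202e-01  1.10576589e-05  1.28041829e-01]
 [-1.19714085e-05 -9.79520207e-06 -1.00000000e+00  7.64552551e-02]
 [ 0.00000000e+00  0.00000000e+00  0.00000000e+00  1.00000000e+00]]
```

View pics/w5b.png

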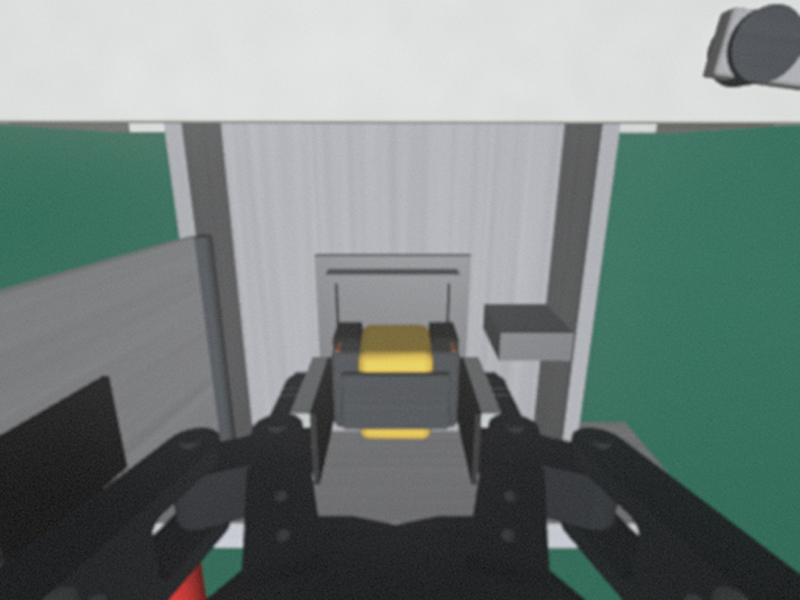

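The held part is above the nest. The rim's back edge shows at rows 254–271, centred on column 393, against column 396 for the part. The rest block (485–572) clears the right finger.

```bash
python3 - <<'E'
from h import *
np.set_printoptions(precision=4,suppress=True)
T=np.load('T5.npy');C=camT('wrist',T);L=np.linalg.inv(T); s=1.5625
for u,v,z in [(393,254,.018),(393,254,.028),(393,271,.028),(393,274,.018),(336,290,.018),(449,290,.018),(316,260,.028),(470,260,.028),(485,335,.05)]:
    print(u,v,z,(L@np.append(plane('wrist',(u/s,v/s),z,C),1))[:3])
T4=np.load('T4.npy');C4=camT('wrist',T4)
print(tri([ray('wrist',(383/s,122/s),C4),ray('wrist',(393/s,254/s),C)]),'back outer edge')
print(tri([ray('wrist',(383/s,138/s),C4),ray('wrist',(393/s,271/s),C)]),'back inner edge')
E
```

```text
393 254 0.018 [0.0304 0.0001 0.0585]
393 254 0.028 [0.0327 0.0001 0.0485]
393 271 0.028 [0.0252 0.0001 0.0485]
393 274 0.018 [0.0212 0.0001 0.0585]
336 290 0.018 [ 0.0137 -0.026   0.0585]
449 290 0.018 [0.0136 0.0257 0.0585]
316 260 0.028 [ 0.0301 -0.0326  0.0485]
470 260 0.028 [0.03   0.0329 0.0485]
485 335 0.05 [0.0047 0.0366 0.0265]
(array([0.574 , 0.1246, 0.014 ]), [np.float64(6.961299381387504e-05), np.float64(6.961299381387853e-05)]) back outer edge
(array([0.5646, 0.1258, 0.0083]), [np.float64(1.2423214270478028e-05), np.float64(1.2423214270449548e-05)]) back inner edge
```

```bash
python3 -m creep '[{"slide":[0.05,-0.1,1.5],"angular":[0,0,0],"claw":-0.5},{"slide":[0,0,1.5],"angular":[0,0,0],"claw":-0.5},{"slide":[0,0,0.6],"angular":[0,0,0],"claw":-0.5},{"slide":[0,0,0.4],"angular":[0,0,0],"claw":-0.5},{"slide":[0,0,0.3],"angular":[0,0,0],"claw":-0.5},{"slide":[0,0,0],"angular":[0,0,0],"claw":-0.5}]'
python3 -m creep '[{"slide":[0,0,0.1],"angular":[0,0,0],"claw":-0.5},{"slide":[0,0,0.05],"angular":[0,0,0],"claw":-0.5},{"slide":[0,0,0],"angular":[0,0,0],"claw":-0.5},{"slide":[0,0,0],"angular":[0,0,0],"claw":-0.5}]'
```

```text
t: 6.4
tcp_pos: [0.5453, 0.1291, 0.0337]
tool_rot: [0.998, -0.056, 0.0, -0.0]
force: [0.3, 0.6, -1.3]
finger_gap: 0.481
gripper_force: 41.6
t: 6.73
tcp_pos: [0.5452, 0.129, 0.0321]
tool_rot: [0.998, -0.056, 0.0, -0.0]
force: [-0.6, -0.6, -1.5]
finger_gap: 0.483
gripper_force: 41.6
```

```bash
python3 -m creep '[{"slide":[0,0,0.06],"angular":[0,0,0],"claw":-0.5},{"slide":[0,0,0.04],"angular":[0,0,0],"claw":-0.5},{"slide":[0,0,0],"angular":[0,0,0],"claw":-0.5}]'
python3 -m creep '[{"slide":[0,0,0],"angular":[0,0,0],"claw":0.12},{"slide":[0,0,0],"angular":[0,0,0],"claw":0.12},{"slide":[0,0,0],"angular":[0,0,0],"claw":0.12},{"slide":[0,0,0],"angular":[0,0,0],"claw":0.12},{"slide":[0,0,0],"angular":[0,0,0],"claw":0.12}]'
```

```text
t: 6.98
tcp_pos: [0.545, 0.1291, 0.0309]
tool_rot: [0.998, -0.056, 0.0, -0.0]
force: [0.2, 0.2, -0.7]
finger_gap: 0.479
gripper_force: 41.7
t: 7.4
tcp_pos: [0.545, 0.1291, 0.0309]
tool_rot: [0.998, -0.056, 0.0, -0.0]
force: [-1.3, -0.5, 0.4]
finger_gap: 0.559
gripper_force: 0.0
```

```bash
python3 -m creep '[{"slide":[0,0,-1],"angular":[0,0,0],"claw":0.12},{"slide":[0,0,-2.5],"angular":[0,0,0],"claw":0.12},{"slide":[0,0,-4],"angular":[0,0,0],"claw":0.12},{"slide":[-1,0,-4],"angular":[0,0,0],"claw":0.12},{"slide":[-2.5,0,-3],"angular":[0,0,0],"claw":0.12},{"slide":[-2.5,0,0],"angular":[0,0,0],"claw":0.12},{"slide":[0,0,0],"angular":[0,0,0],"claw":0.12},{"slide":[0,0,0],"angular":[0,0,0],"claw":0.12}]'
python3 - <<'E'
from h import *
T=toolT(); im=viewer.snapshot('wrist'); np.save('T6.npy',T); print(T)
cv2.imwrite('pics/w6b.png',cv2.resize(im,(800,600),interpolation=cv2.INTER_CUBIC)); cv2.imwrite('pics/w6.png',im)
E
```

```text
t: 8.07
tcp_pos: [0.4841, 0.1359, 0.1771]
tool_rot: [0.998, -0.055, 0.0, -0.0]
force: [1.0, 0.2, -1.2]
finger_gap: 0.563
gripper_force: 0.0
[[ 9.93904211e-01 -1.10243025e-01  9.46005958e-04  4.84095640e-01]
 [-1.10243103e-01 -9.93904652e-01  3.04270271e-05  1.35949370e-01]
 [ 9.36885355e-04 -1.34532183e-04 -9.99999552e-01  1.77079514e-01]
 [ 0.00000000e+00  0.00000000e+00  0.00000000e+00  1.00000000e+00]]
```

View pics/w6b.png

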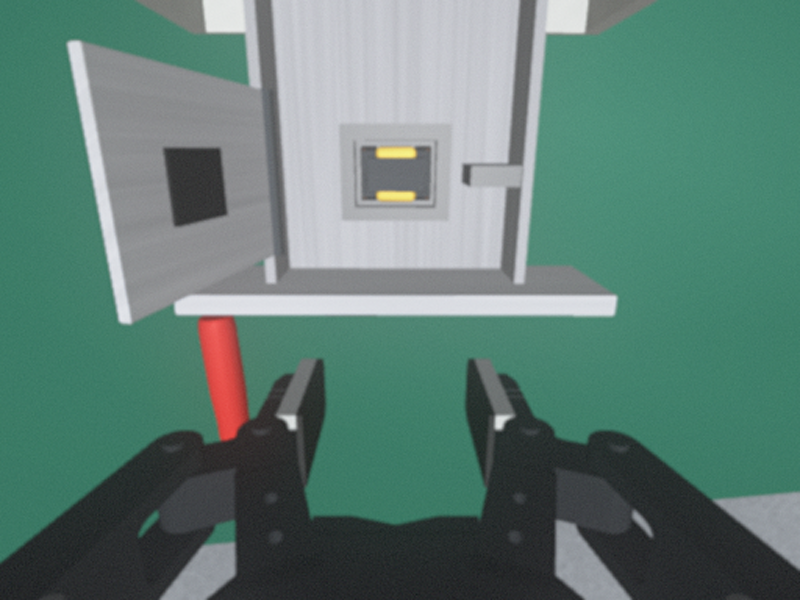

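The transformer stands centred in the nest: body (361–431) inside the pocket (356–436). The lid's free edge runs (68,42)–(124,322). Next I'll get the lid angle.

```bash
python3 - <<'E'
from h import *
from scipy.optimize import brentq
np.set_printoptions(precision=4,suppress=True)
T=np.load('T6.npy');C=camT('wrist',T);L=np.linalg.inv(T); s=1.5625
yaw=-.110; ex=np.array([np.cos(yaw),np.sin(yaw),0]);ey=np.array([-np.sin(yaw),np.cos(yaw),0])
n=np.array([.5445,.128,.018])
def rel(p): d=p-n; return np.array([d@ex,d@ey,p[2]])
for uv in [(68,42),(82,42),(118,322),(130,320),(96,181)]:
    o,d=ray('wrist',np.array(uv)/s,C)
    f=lambda z:(lambda r:np.hypot(r[1]-.07,r[2]-.0525)-.118)(rel(o+d*(z-o[2])/d[2]))
    zs=np.linspace(.06,.2,141); v=[f(z) for z in zs]
    for a,b in zip(zs,zs[1:]):
        if f(a)*f(b)<0:
            z=brentq(f,a,b); r=rel(o+d*(z-o[2])/d[2]); print(uv,r,'ang',np.arctan2(r[2]-.0525,.07-r[1]))
print('tcp rel',rel(T[:3,3]))
print(proj('wrist',n+.07*ey+[0,0,.0345],C)[0]*s,'hinge col')
a,b=proj('side',n+ey*.1+[0,0,.15],camT('side')),0; print(a)
E
```

```text
(68, 42) [0.0446 0.0974 0.1673] ang 1.8049009014784545
(82, 42) [0.0444 0.0926 0.1683] ang 1.7634119534898696
(118, 322) [-0.0443  0.0985  0.167 ] ang 1.8146995040701317
(130, 320) [-0.0431  0.0934  0.1682] ang 1.7705522057429837
(96, 181) [0.0044 0.0967 0.1674] ang 1.798808568442707
tcp rel [-0.0609  0.0013  0.1771]
271.21590935679825 hinge col
(np.float64(239.24875098266634), np.float64(128.840506471458))
```

```bash
python3 -m creep '[{"slide":[0,0,-2.5],"angular":[0,0,0],"claw":-1},{"slide":[0.5,-0.5,-2.5],"angular":[0,0,0],"claw":-1},{"slide":[1.5,-3,0],"angular":[0,0,0],"claw":-1},{"slide":[1.5,-3.5,0],"angular":[0,0,0],"claw":-1},{"slide":[1.5,-3.5,0],"angular":[0,0,0],"claw":-1},{"slide":[1,-3,0],"angular":[0,0,0],"claw":-1},{"slide":[0,-1.5,0],"angular":[0,0,0],"claw":-1},{"slide":[0,0,3],"angular":[0,0,0],"claw":-1},{"slide":[0,0,3.5],"angular":[0,0,0],"claw":-1},{"slide":[0,0,2.5],"angular":[0,0,0],"claw":-1}]'
cat >> h.py <<'E'
yaw=-.110; ex=np.array([np.cos(yaw),np.sin(yaw),0]);ey=np.array([-np.sin(yaw),np.cos(yaw),0])
n0=np.array([.5445,.128,.018])
def rel(p): d=p-n0; return np.round([d@ex,d@ey,p[2]],4)
E
python3 -c "
from h import *
s=manip.sense();print(rel(s['tcp_pos']),s['force'],s['finger_gap'])"
```

```text
t: 8.95
tcp_pos: [0.5609, 0.278, 0.133]
tool_rot: [0.998, -0.055, -0.001, 0.001]
force: [-0.0, 0.1, -1.4]
finger_gap: 0.0
gripper_force: 0.0
[-0.0002  0.1509  0.133 ] [-0.03420446  0.14586501 -1.44626093] 0.0003778586186205357
```

```bash
python3 -m creep '[{"slide":[0,1.5,0],"angular":[0,0,0],"claw":-1},{"slide":[0,1.5,0],"angular":[0,0,0],"claw":-1},{"slide":[0,1.5,0],"angular":[0,0,0],"claw":-1},{"slide":[0,1.5,0],"angular":[0,0,0],"claw":-1},{"slide":[0,1.5,0],"angular":[0,0,0],"claw":-1}]'
python3 -m creep '[{"slide":[0,1.3,0],"angular":[0,0,0],"claw":-1},{"slide":[0,1.3,0],"angular":[0,0,0],"claw":-1},{"slide":[0,1.2,0],"angular":[0,0,0],"claw":-1},{"slide":[0,1.2,0],"angular":[0,0,0],"claw":-1}]'
python3 - <<'E'
from h import *
T=toolT(); im=viewer.snapshot('wrist'); np.save('T7.npy',T); print(rel(T[:3,3]))
cv2.imwrite('pics/w7b.png',cv2.resize(im,(512,384))); sd=viewer.snapshot('side'); cv2.imwrite('pics/s7.png',np.hstack([cv2.resize(im,(400,300)),cv2.resize(sd[100:250,180:380],(400,300))]))
E
```

```text
t: 9.37
tcp_pos: [0.5542, 0.2018, 0.1376]
tool_rot: [0.998, -0.056, 0.002, -0.001]
force: [0.8, 0.8, -1.0]
finger_gap: -0.002
gripper_force: 0.6
t: 9.7
tcp_pos: [0.5478, 0.1525, 0.1363]
tool_rot: [0.998, -0.056, 0.0, -0.0]
force: [-0.0, 1.4, -0.1]
finger_gap: 0.001
gripper_force: 0.4
[0.0006 0.0247 0.1363]
```

View pics/s7.png

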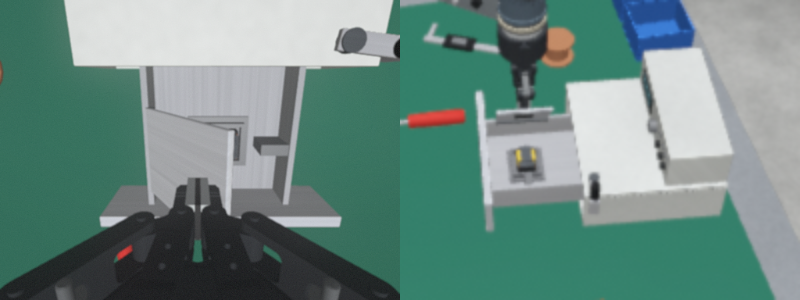

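The lid is past upright at about 57°, with the closed fingers on its outer face. I'll follow the arc down.

```bash
python3 -m creep '[{"slide":[0,0.8,0.5],"angular":[0,0,0],"claw":-1},{"slide":[0,0.8,0.5],"angular":[0,0,0],"claw":-1},{"slide":[0,0.8,1],"angular":[0,0,0],"claw":-1},{"slide":[0,0.8,1],"angular":[0,0,0],"claw":-1},{"slide":[0,0.5,1.2],"angular":[0,0,0],"claw":-1},{"slide":[0,0.5,1.2],"angular":[0,0,0],"claw":-1},{"slide":[0,0.2,1],"angular":[0,0,0],"claw":-1},{"slide":[0,0.1,0.8],"angular":[0,0,0],"claw":-1},{"slide":[0,0,0.2],"angular":[0,0,0],"claw":-1},{"slide":[0,0,0],"angular":[0,0,0],"claw":-1}]'
python3 -c "
from h import *
s=manip.sense();print(rel(s['tcp_pos']),s['force'])"
```

```text
t: 10.63
tcp_pos: [0.5421, 0.1093, 0.0609]
tool_rot: [0.998, -0.055, -0.001, 0.0]
force: [0.3, -1.1, 0.2]
finger_gap: -0.0
gripper_force: 0.0
[-0.0003 -0.0189  0.0609] [ 0.31639348 -1.13880638  0.20894602]
```

```bash
python3 -m creep '[{"slide":[0,0,0.2],"angular":[0,0,0],"claw":-1},{"slide":[0,0,0.1],"angular":[0,0,0],"claw":-1},{"slide":[0,0,0],"angular":[0,0,0],"claw":-1}]'
python3 -m creep '[{"slide":[0,0,0.1],"angular":[0,0,0],"claw":-1},{"slide":[0,0,0.1],"angular":[0,0,0],"claw":-1},{"slide":[0,0,0],"angular":[0,0,0],"claw":-1}]'
```

```text
t: 10.88
tcp_pos: [0.5429, 0.1094, 0.0591]
tool_rot: [0.998, -0.055, 0.0, -0.0]
force: [0.6, 1.0, -0.3]
finger_gap: -0.003
gripper_force: 0.0
t: 11.13
tcp_pos: [0.5432, 0.1093, 0.0575]
tool_rot: [0.998, -0.056, 0.001, -0.0]
force: [0.1, 0.0, 3.4]
finger_gap: -0.001
gripper_force: 1.6
```

Force is rising (3.4 N). I'll go a little further to confirm the hard stop.

```bash
python3 -m creep '[{"slide":[0,0,0.1],"angular":[0,0,0],"claw":-1},{"slide":[0,0,0.1],"angular":[0,0,0],"claw":-1},{"slide":[0,0,0],"angular":[0,0,0],"claw":-1}]'
python3 -m creep '[{"slide":[0,0,0.1],"angular":[0,0,0],"claw":-1},{"slide":[0,0,0],"angular":[0,0,0],"claw":-1},{"slide":[0,0,0],"angular":[0,0,0],"claw":-1}]'
```

```text
t: 11.38
tcp_pos: [0.5452, 0.1091, 0.0573]
tool_rot: [0.998, -0.055, 0.003, -0.0]
force: [0.0, -0.5, 13.9]
finger_gap: -0.004
gripper_force: 6.8
t: 11.63
tcp_pos: [0.5461, 0.109, 0.0572]
tool_rot: [0.998, -0.055, 0.004, -0.0]
force: [-0.6, -0.9, 18.0]
finger_gap: -0.001
gripper_force: 9.2
```

```bash
python3 -m creep '[{"slide":[0,0,-2],"angular":[0,0,0],"claw":-1},{"slide":[0,0,-4],"angular":[0,0,0],"claw":-1},{"slide":[-1.5,-0.5,-2.5],"angular":[0,0,0],"claw":-1},{"slide":[-4,-0.5,0],"angular":[0,0,0],"claw":-1},{"slide":[-4,-0.5,0],"angular":[0,0,0],"claw":-1},{"slide":[-3.5,-0.4,0],"angular":[0,0,0],"claw":-1},{"slide":[-1,0,0],"angular":[0,0,0],"claw":-1},{"slide":[0,0,0],"angular":[0,0,0],"claw":-1},{"slide":[0,0,0],"angular":[0,0,0],"claw":-1}]'
python3 - <<'E'
from h import *
T=toolT(); im=viewer.snapshot('wrist'); np.save('T8.npy',T); print(rel(T[:3,3])); cv2.imwrite('pics/w8.png',im)
sd=viewer.snapshot('side'); cv2.imwrite('pics/s8.png',np.hstack([cv2.resize(im,(400,300)),cv2.resize(sd[100:250,180:380],(400,300))]))
E
```

```text
t: 12.38
tcp_pos: [0.4068, 0.1438, 0.1392]
tool_rot: [0.998, -0.055, 0.001, -0.0]
force: [0.6, 0.1, 0.6]
finger_gap: 0.004
gripper_force: 0.0
[-0.1386  0.0005  0.1392]
```

View pics/s8.png

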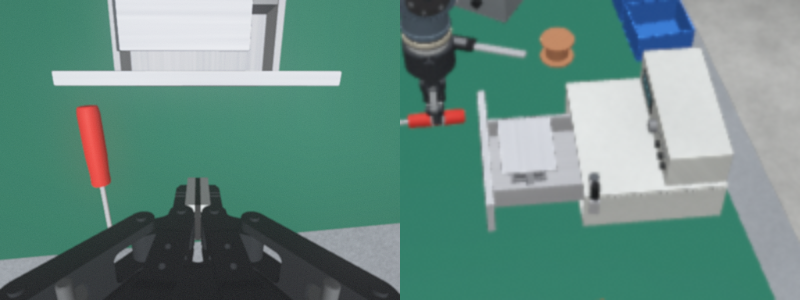

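```bash
python3 -m creep '[{"slide":[0,0,3],"angular":[0,0,0],"claw":-1},{"slide":[0,0,3.5],"angular":[0,0,0],"claw":-1},{"slide":[0,0,2.9],"angular":[0,0,0],"claw":-1},{"slide":[2,0,0],"angular":[0,0,0],"claw":-1},{"slide":[1.5,0,0],"angular":[0,0,0],"claw":-1},{"slide":[1,0,0],"angular":[0,0,0],"claw":-1},{"slide":[1,0,0],"angular":[0,0,0],"claw":-1},{"slide":[1,0,0],"angular":[0,0,0],"claw":-1}]'
python3 -m creep '[{"slide":[1.2,0,0],"angular":[0,0,0],"claw":-1},{"slide":[1.2,0,0],"angular":[0,0,0],"claw":-1},{"slide":[1.2,0,0],"angular":[0,0,0],"claw":-1},{"slide":[1.2,0,0],"angular":[0,0,0],"claw":-1},{"slide":[1.2,0,0],"angular":[0,0,0],"claw":-1},{"slide":[1.2,0,0],"angular":[0,0,0],"claw":-1}]'
python3 - <<'E'
from h import *
s=manip.sense();print(rel(s['tcp_pos']),s['force'])
t=viewer.snapshot('top');cv2.imwrite('pics/t9.png',t)
sd=viewer.snapshot('side'); cv2.imwrite('pics/s9.png',np.hstack([cv2.resize(t[60:240,150:390],(400,300)),cv2.resize(sd[100:250,180:380],(400,300))]))
E
```

```text
t: 13.15
tcp_pos: [0.4705, 0.1361, 0.0446]
tool_rot: [0.998, -0.056, -0.001, 0.0]
force: [-2.7, 1.2, -1.4]
finger_gap: -0.002
gripper_force: 0.8
t: 13.65
tcp_pos: [0.5415, 0.1282, 0.0449]
tool_rot: [0.998, -0.056, -0.001, 0.0]
force: [-2.5, -0.0, -1.4]
finger_gap: -0.003
gripper_force: 0.8
[-0.003  -0.0002  0.0449] [-2.48123859 -0.01961583 -1.36550834]
```

View pics/s9.png

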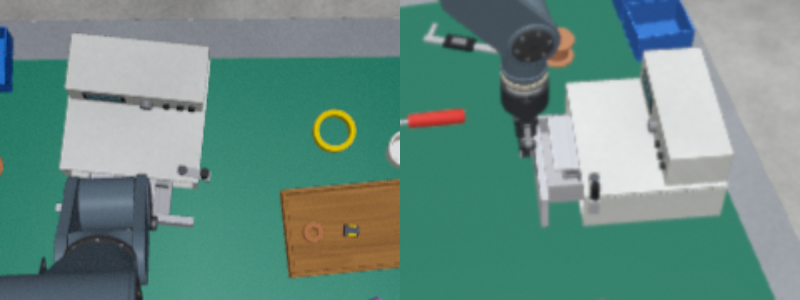

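The drawer is partly in, panel still straight and lid flat. That makes 11 viewed pictures, one over the limit, so I'll view no more and work from numbers only.

```bash
python3 -m creep '[{"slide":[0.8,0,0],"angular":[0,0,0],"claw":-1},{"slide":[0.8,0,0],"angular":[0,0,0],"claw":-1},{"slide":[0.8,0,0],"angular":[0,0,0],"claw":-1},{"slide":[0.6,0,0],"angular":[0,0,0],"claw":-1},{"slide":[0,0,0],"angular":[0,0,0],"claw":-1}]'
python3 - <<'E'
from h import *
np.set_printoptions(precision=4,suppress=True)
s=manip.sense();print(rel(s['tcp_pos']),s['force'])
C=camT('wrist',np.load('T5.npy'))
print('roof front edge',[rel(plane('wrist',(u/1.5625,122/1.5625),.08,C)) for u in (200,600)])
C4=camT('wrist',np.load('T4.npy'))
print('knob top centre T5',rel(plane('wrist',(770/1.5625,43/1.5625),.118,C)))
E
```

```text
t: 14.17
tcp_pos: [0.5742, 0.1248, 0.0451]
tool_rot: [0.998, -0.056, 0.002, -0.0]
force: [0.5, 0.3, 0.0]
finger_gap: -0.002
gripper_force: 0.0
[0.0298 0.0001 0.0451] [0.4806 0.2913 0.0187]
roof front edge [array([0.0825, 0.0544, 0.08  ]), array([ 0.0825, -0.0591,  0.08  ])]
knob top centre T5 [ 0.095  -0.0747  0.118 ]
```

```bash
python3 -m creep '[{"slide":[0.6,0,0],"angular":[0,0,0],"claw":-1},{"slide":[0.5,0,0],"angular":[0,0,0],"claw":-1},{"slide":[0.4,0,0],"angular":[0,0,0],"claw":-1},{"slide":[0.3,0,0],"angular":[0,0,0],"claw":-1},{"slide":[0,0,0],"angular":[0,0,0],"claw":-1}]'
python3 -m creep '[{"slide":[0.3,0,0],"angular":[0,0,0],"claw":-1},{"slide":[0.3,0,0],"angular":[0,0,0],"claw":-1},{"slide":[0,0,0],"angular":[0,0,0],"claw":-1}]'
python3 -c "
from h import *
s=manip.sense();print(rel(s['tcp_pos']),s['force'])"
```

```text
t: 14.58
tcp_pos: [0.5909, 0.1229, 0.0449]
tool_rot: [0.998, -0.056, 0.001, -0.0]
force: [0.7, -0.5, -0.3]
finger_gap: -0.0
gripper_force: 0.0
t: 14.83
tcp_pos: [0.5941, 0.1226, 0.0448]
tool_rot: [0.998, -0.056, -0.002, 0.0]
force: [-4.6, 1.0, 4.1]
finger_gap: -0.004
gripper_force: 2.2
[0.0499 0.     0.0448] [-4.55105522  0.98965236  4.10322128]
```

```bash
for i in 1; do python3 -m creep '[{"slide":[0.3,0,0],"angular":[0,0,0],"claw":-1},{"slide":[0.3,0,0],"angular":[0,0,0],"claw":-1},{"slide":[0,0,0],"angular":[0,0,0],"claw":-1}]'; done
python3 -m creep '[{"slide":[0.3,0,0],"angular":[0,0,0],"claw":-1},{"slide":[0,0,0],"angular":[0,0,0],"claw":-1}]'
python3 -m creep '[{"slide":[0.3,0,0],"angular":[0,0,0],"claw":-1},{"slide":[0,0,0],"angular":[0,0,0],"claw":-1}]'
python3 -c "
from h import *
s=manip.sense();print(rel(s['tcp_pos']),s['force'])"
```

```text
t: 15.08
tcp_pos: [0.6032, 0.1216, 0.0451]
tool_rot: [0.998, -0.056, 0.002, -0.0]
force: [0.7, 0.1, -0.2]
finger_gap: -0.001
gripper_force: 0.0
t: 15.25
tcp_pos: [0.6045, 0.1214, 0.0448]
tool_rot: [0.998, -0.056, -0.0, -0.0]
force: [-2.0, 0.4, 0.4]
finger_gap: -0.005
gripper_force: 1.1
t: 15.42
tcp_pos: [0.6044, 0.1214, 0.0446]
tool_rot: [0.998, -0.056, -0.004, 0.0]
force: [-6.9, 0.4, 4.9]
finger_gap: -0.004
gripper_force: 3.6
[ 0.0602 -0.      0.0446] [-6.91524454  0.39610727  4.94343644]
```

```bash
python3 -m creep '[{"slide":[0.4,0,0],"angular":[0,0,0],"claw":-1},{"slide":[0,0,0],"angular":[0,0,0],"claw":-1},{"slide":[0,0,0],"angular":[0,0,0],"claw":-1}]'
python3 -m creep '[{"slide":[-2,0,0],"angular":[0,0,0],"claw":-1},{"slide":[-3,0,0],"angular":[0,0,0],"claw":-1},{"slide":[0,0,-4],"angular":[0,0,0],"claw":-1},{"slide":[0,3,-4],"angular":[0,0,0],"claw":-1},{"slide":[0,4,-4],"angular":[0,0,0],"claw":-1},{"slide":[0,4,-2],"angular":[0,0,0],"claw":-1},{"slide":[0,2,0],"angular":[0,0,0],"claw":-1},{"slide":[0,0,0],"angular":[0,0,0],"claw":-1},{"slide":[0,0,0],"angular":[0,0,0],"claw":-1}]'
python3 - <<'E'
from h import *
np.set_printoptions(precision=4,suppress=True)
T=toolT();print(rel(T[:3,3])); im=viewer.snapshot('wrist'); np.save('T10.npy',T); cv2.imwrite('pics/w10.png',im); C=camT('wrist',T)
g=cv2.cvtColor(im,cv2.COLOR_BGR2GRAY); p=n0+.110*ex-.135*ey; print('expected knob px',proj('wrist',[p[0],p[1],.118],C),proj('wrist',[p[0],p[1],.088],C))
m=((g<100)&(cv2.cvtColor(im,cv2.COLOR_BGR2HSV)[...,1]<80)).astype('uint8'); m[230:]=0
_,l,st,c=cv2.connectedComponentsWithStats(m)
for s,cc in zip(st[1:],c[1:]):
    if s[4]>60: print(s,cc,'z.118',rel(plane('wrist',cc,.118,C)))
# panel top front edge: brightness/green edges down the column through panel centre
t=n0+.0712*ex+.05*ey; u,v=proj('wrist',[t[0],t[1],.076],C); print('panel edge exp px',u,v)
b=im.astype(int); print([(r,*b[r,int(u)]) for r in range(int(v)-6,int(v)+7,1)])
E
```

```text
t: 15.67
tcp_pos: [0.6042, 0.1213, 0.0444]
tool_rot: [0.998, -0.055, -0.008, 0.0]
force: [-12.9, 1.9, 9.6]
finger_gap: 0.0
gripper_force: 6.9
t: 16.42
tcp_pos: [0.5503, 0.0138, 0.1669]
tool_rot: [0.998, -0.057, 0.001, 0.0]
force: [0.8, 0.3, 0.7]
finger_gap: 0.001
gripper_force: 0.0
[ 0.0183 -0.1128  0.1669]
expected knob px (np.float64(287.19814865536546), np.float64(66.85379689607666)) (np.float64(282.36845067703547), np.float64(70.99969783099571))
[445  77  67  15  88] [479.2727  83.8182] z.118 [ 0.0998 -0.2535  0.118 ]
[271  79  28  26 542] [284.5627  91.7823] z.118 [ 0.0956 -0.1338  0.118 ]
[419  95   6 135 197] [421.2386 160.0051] z.118 [ 0.0522 -0.2256  0.118 ]
panel edge exp px 42.62133580806153 126.55018251426895
[(120, np.int64(221), np.int64(216), np.int64(214)), (121, np.int64(222), np.int64(217), np.int64(215)), (122, np.int64(221), np.int64(216), np.int64(214)), (123, np.int64(223), np.int64(217), np.int64(214)), (124, np.int64(221), np.int64(217), np.int64(213)), (125, np.int64(222), np.int64(218), np.int64(215)), (126, np.int64(212), np.int64(208), np.int64(199)), (127, np.int64(171), np.int64(174), np.int64(157)), (128, np.int64(126), np.int64(139), np.int64(101)), (129, np.int64(115), np.int64(132), np.int64(80)), (130, np.int64(113), np.int64(132), np.int64(80)), (131, np.int64(116), np.int64(133), np.int64(81)), (132, np.int64(115), np.int64(134), np.int64(83))]
```

The drawer is home: 13 N against a hard stop, with the panel edge where predicted. The knob is at rel (0.096, -0.134). I'll grip it lightly and swing it along its arc.

```bash
python3 -m creep '[{"slide":[2,0.5,0],"angular":[0,0,0],"claw":0.2},{"slide":[3,0.8,0],"angular":[0,0,0],"claw":0.2},{"slide":[2.7,0.8,0],"angular":[0,0,0],"claw":0.2},{"slide":[0,0,2],"angular":[0,0,0],"claw":0.2},{"slide":[0,0,2.5],"angular":[0,0,0],"claw":0.2},{"slide":[0,0,1.5],"angular":[0,0,0],"claw":0.2},{"slide":[0,0,1],"angular":[0,0,0],"claw":0.2},{"slide":[0,0,0],"angular":[0,0,0],"claw":0.2}]'
python3 -m creep '[{"slide":[0,0,0],"angular":[0,0,0],"claw":-0.9},{"slide":[0,0,0],"angular":[0,0,0],"claw":-0.9},{"slide":[0,0,0],"angular":[0,0,0],"claw":-0.9},{"slide":[0,0,0],"angular":[0,0,0],"claw":-0.9},{"slide":[0,0,0],"angular":[0,0,0],"claw":-0.9},{"slide":[0,0,0],"angular":[0,0,0],"claw":-0.9}]' 20
python3 -c "
from h import *
s=manip.sense();print(rel(s['tcp_pos']),s['force'])"
```

```text
t: 17.13
tcp_pos: [0.6217, -0.0126, 0.0929]
tool_rot: [0.998, -0.055, -0.003, -0.001]
force: [-0.1, -0.2, 0.0]
finger_gap: 0.602
gripper_force: 0.0
t: 17.63
tcp_pos: [0.6244, -0.0151, 0.0975]
tool_rot: [0.998, -0.056, 0.001, 0.001]
force: [-1.3, -4.1, 2.9]
finger_gap: 0.173
gripper_force: 22.7
[ 0.0951 -0.1335  0.0975] [-1.34925857 -4.07462316  2.94499315]
```

```bash
python3 -m creep '[{"slide":[-0.55,-0.1,0],"angular":[0,0,0],"claw":-0.9},{"slide":[-0.52,-0.21,0],"angular":[0,0,0],"claw":-0.9},{"slide":[-0.5,-0.28,0],"angular":[0,0,0],"claw":-0.9},{"slide":[-0.48,-0.34,0],"angular":[0,0,0],"claw":-0.9},{"slide":[0,0,0],"angular":[0,0,0],"claw":-0.9}]'
python3 -c "
from h import *
s=manip.sense();print(rel(s['tcp_pos']),s['force'])"
```

```text
t: 18.05
tcp_pos: [0.6031, -0.0054, 0.0974]
tool_rot: [0.998, -0.055, -0.0, 0.002]
force: [-4.1, -11.5, 5.7]
finger_gap: 0.177
gripper_force: 23.1
[ 0.0729 -0.1262  0.0974] [ -4.0758486  -11.54426792   5.74633566]
```

```bash
python3 -m creep '[{"slide":[-0.41,-0.41,0],"angular":[0,0,0],"claw":-0.9},{"slide":[-0.35,-0.46,0],"angular":[0,0,0],"claw":-0.9},{"slide":[-0.27,-0.5,0],"angular":[0,0,0],"claw":-0.9},{"slide":[-0.19,-0.52,0],"angular":[0,0,0],"claw":-0.9},{"slide":[0,0,0],"angular":[0,0,0],"claw":-0.9}]'
python3 -c "
from h import *
s=manip.sense();print(rel(s['tcp_pos']),s['force'],s['finger_gap'])"
```

```text
t: 18.47
tcp_pos: [0.5879, 0.0162, 0.0969]
tool_rot: [0.998, -0.055, -0.006, 0.001]
force: [-12.2, -8.2, 12.0]
finger_gap: 0.173
gripper_force: 24.0
[ 0.0554 -0.1063  0.0969] [-12.19936265  -8.2306089   11.97032379] 0.17335465145908496
```

```bash
python3 -m creep '[{"slide":[-0.3,-0.1,-0.4],"angular":[0,0,0],"claw":-0.9},{"slide":[-0.1,-0.4,0],"angular":[0,0,0],"claw":-0.9},{"slide":[-0.1,-0.4,0],"angular":[0,0,0],"claw":-0.9},{"slide":[0,-0.4,0],"angular":[0,0,0],"claw":-0.9},{"slide":[0,0,0],"angular":[0,0,0],"claw":-0.9}]'
python3 -c "
from h import *
s=manip.sense();print(rel(s['tcp_pos']),s['force'],s['finger_gap'])"
python3 -m creep '[{"slide":[0,-0.2,0],"angular":[0,0,0],"claw":-0.9},{"slide":[0,-0.2,0],"angular":[0,0,0],"claw":-0.9},{"slide":[0,0,0],"angular":[0,0,0],"claw":-0.9}]'
python3 -c "
from h import *
s=manip.sense();print(rel(s['tcp_pos']),s['force'],s['finger_gap'])"
```

```text
t: 18.88
tcp_pos: [0.585, 0.0296, 0.0983]
tool_rot: [0.998, -0.055, -0.006, 0.002]
force: [-7.2, -10.7, -3.6]
finger_gap: 0.176
gripper_force: 19.8
[ 0.0511 -0.0934  0.0983] [ -7.16339644 -10.67672919  -3.56680033] 0.17591039246369852
t: 19.13
tcp_pos: [0.585, 0.0299, 0.0983]
tool_rot: [0.998, -0.054, -0.007, 0.005]
force: [-8.5, -20.8, -3.8]
finger_gap: 0.177
gripper_force: 20.0
[ 0.051  -0.0931  0.0983] [ -8.50811828 -20.848205    -3.80956201] 0.1771575863567821
```

The latch is at its hard stop: force doubled with no movement. I'll release and retreat.

```bash
python3 -m creep '[{"slide":[-0.2,0.3,0],"angular":[0,0,0],"claw":-0.9},{"slide":[0,0,0],"angular":[0,0,0],"claw":0},{"slide":[0,0,0],"angular":[0,0,0],"claw":0},{"slide":[0,0,0],"angular":[0,0,0],"claw":0},{"slide":[0,0,-1.5],"angular":[0,0,0],"claw":0},{"slide":[0,0,-3.5],"angular":[0,0,0],"claw":0},{"slide":[0,0,-4],"angular":[0,0,0],"claw":0},{"slide":[-3,0,-2],"angular":[0,0,0],"claw":0},{"slide":[0,0,0],"angular":[0,0,0],"claw":0},{"slide":[0,0,0],"angular":[0,0,0],"claw":0}]'
python3 - <<'E'
from h import *
np.set_printoptions(precision=4,suppress=True)
T=toolT();print(rel(T[:3,3])); im=viewer.snapshot('wrist'); cv2.imwrite('pics/w11.png',im); C=camT('wrist',T)
g=cv2.cvtColor(im,cv2.COLOR_BGR2GRAY); S=cv2.cvtColor(im,cv2.COLOR_BGR2HSV)[...,1]
m=((g<100)&(S<80)).astype('uint8'); m[235:]=0
_,l,st,c=cv2.connectedComponentsWithStats(m)
for s,cc in zip(st[1:],c[1:]):
    if s[4]>60: print(s,cc,rel(plane('wrist',cc,.118,C)))
for yy in (.05,-.03):
    t=n0+.0712*ex+yy*ey; u,v=map(int,proj('wrist',[t[0],t[1],.076],C)); print('panel exp',u,v,[(r,int(S[r,u])) for r in range(v-6,v+9)])
E
```

```text
t: 19.97
tcp_pos: [0.559, 0.0365, 0.2123]
tool_rot: [0.998, -0.055, 0.002, -0.0]
force: [0.6, -0.0, 0.0]
finger_gap: 0.504
gripper_force: 0.0
[ 0.0244 -0.0894  0.2123]
[431  84  81  17 104] [471.1442  91.8846] [ 0.1025 -0.2579  0.118 ]
[418 102   6 129 184] [419.7174 169.163 ] [ 0.0417 -0.2285  0.118 ]
[249 134  19  22 328] [258.0701 144.5518] [ 0.0621 -0.0946  0.118 ]
panel exp 102 127 [(121, 8), (122, 9), (123, 8), (124, 9), (125, 9), (126, 8), (127, 17), (128, 21), (129, 65), (130, 98), (131, 96), (132, 94), (133, 94), (134, 100), (135, 95)]
panel exp 188 127 [(121, 10), (122, 10), (123, 9), (124, 9), (125, 10), (126, 12), (127, 14), (128, 23), (129, 60), (130, 87), (131, 94), (132, 94), (133, 94), (134, 90), (135, 98)]
```

```bash
python3 -c "
from station import ticket
print(ticket.sign_off())"
```

```text
the job is handed in; nothing more can be done
None
```

Handed in at about 20 s of the 64 s allowed; the sign-off returned no verdict. The transformer is in the nest with the lid shut, the drawer is home in its detent, and the latch is across the front at its stop. I viewed 11 pictures, one over the limit of 10. The drawer and latch ends were checked by contact force and wrist-image measurements, and the transformer and lid were last seen in place before the drawer closed.

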